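Stand the fallen reagent bottle up in its lane and scan its label

TASK

The reagent bottle with the orange cap has fallen over in its tray: stand it upright in the empty marked place between or beside its neighbours, with its barcode label facing the front of the tray, and let go only once it stands. Then pick up the handheld scanner, hold its red window about 8 cm in front of that label, square on and level with its middle, steady for two seconds without touching the bottle with it. Finally lay the scanner back down flat in the middle of its blue mat without dropping it; leave the other bottles, the jar and the tube rack where they are.

Things in the scene. Friction and masses are not known exactly. Their poses are not given: they have to be found in the camera images.
- lane: Fixed aluminium tray, 190 mm front to back, 330 mm wide, floor 6 mm thick; lips 16 mm high at its two y ends only. Origin on the table under the middle of three marked places (blue 64 mm square outlines, 105 mm apart along y); x to the back, z up. Its front edge, 70 mm from the origin towards -x, faces the robot.
- place0 (a point): Centre of the +y marked place, on the tray floor; axes as the tray.
- place1 (a point): Centre of the middle marked place, on the tray floor; axes as the tray.
- place2 (a point): Centre of the -y marked place, on the tray floor; axes as the tray.
- bottle: Fallen amber bottle, 42 mm square, 68 mm to the shoulder, orange cap 28 mm across (skirt 31) from 75 to 95 mm; 0.1-0.2 kg. Origin: centre of underside; z from base to cap; white label on its -x face. Starts lying on the tray floor label up, base near the empty place, cap towards the tray's back (about its +x). Stood properly, its axes are parallel to the tray's.
- label (a point): Middle of the bottle's barcode label (36 mm wide, 46 mm tall), on its -x face, 21 mm from the bottle's axis and 36 mm above its underside; axes as the bottle.
- neighbour_a: Standing bottle with blue cap, same shape and label, in one of the other places. Origin at the centre of its underside, z up.
- neighbour_b: Standing bottle with yellow cap, same shape and label, in one of the other places. Origin at the centre of its underside, z up.
- scanner: Pistol-shaped scanner, 0.12-0.24 kg, lying on its side on the mat; used in that attitude too. Grey head x -42..46, 44 wide (y), 40 high (z) mm; bumper 52 mm wide at x 38..50; window at the front end. Black handle 32 mm wide leaves the head's rear (x -50..-15) to y = -110. Origin on the head's underside, below its middle; x is the way it looks, z up. Mass centre near x -2, y -12.
- window (a point): Centre of the scanner's red window, 51 mm ahead of the scanner's origin and 20 mm above its underside; x is the way it looks; axes as the scanner.
- head_grip (a point): Where to grip the head from above, across its 44 mm width (fingers closing along the scanner's y): 18 mm ahead of the scanner's origin, 24 mm above its underside; axes as the scanner.
- mat: Fixed blue mat, 190 x 210 mm, 3 mm thick, the scanner's resting place. Origin under its centre, on the table, z up; the scanner's origin comes to rest 3 mm above it and should be near the mat's centre.
- jar: White-capped jar, 66 mm across, 85 mm tall, standing beyond the mat. Origin at the centre of its underside. Bystander.
- rack: White rack of sample tubes, 160 x 70 mm, 90 mm tall, standing left of the tray. Origin at the centre of its underside. Bystander.
Mind the look-alikes: they are no part of the job. Of the things that look like the scanner, take the one that is farthest to the robot's right at the start.

How it is judged:
On the way, in this order (a step that is already met when the one before it is completed fails the run):
1. the orange-capped bottle stands upright in the empty marked place, label to the front, let go (angle between bottle's own z axis and vertical below 0.12 rad and (distance between bottle and place0 below 0.022 m or distance between bottle and place1 below 0.022 m or distance between bottle and place2 below 0.022 m) and angle between the x axis of bottle and the x axis of lane, either way round below 0.3 rad and x of label in the frame of lane between -0.06 and 0 m and contact force between the fingers and bottle below 0.05 N and linear speed of bottle below 0.02 m/s), for 0.3 s.
2. the scanner, held in the gripper, looks square at the middle of the bottle's label from 4 to 14 cm, steady for one second (x of label in the frame of window between 0.04 and 0.14 m and y of label in the frame of window between -0.015 and 0.015 m and z of label in the frame of window between -0.015 and 0.015 m and angle between the x axis of scanner and the x axis of bottle, either way round below 0.25 rad and linear speed of scanner below 0.02 m/s and angular speed of scanner below 0.1 rad/s and contact force between the fingers and scanner above 1 N and x of window in the frame of bottle below 0 m and angle between bottle's own z axis and vertical below 0.12 rad and (distance between bottle and place0 below 0.022 m or distance between bottle and place1 below 0.022 m or distance between bottle and place2 below 0.022 m) and angle between the x axis of bottle and the x axis of lane, either way round below 0.3 rad and x of label in the frame of lane between -0.06 and 0 m), for 1 s.
At the end, for the whole second after the job is handed in: Bottle upright (0.12 rad) within 22 mm of a marked place's centre, label to the tray's front (0.3 rad), neighbours upright; scanner flat (0.1 rad) on the mat, its origin within 65 mm of the mat's centre; both released and at rest (all of step 1 and z of scanner in the frame of mat below 0.01 m and angle between scanner's own z axis and vertical below 0.1 rad and horizontal distance between scanner and mat below 0.065 m and contact force between the fingers and scanner below 0.05 N and linear speed of scanner below 0.02 m/s and angle between each of neighbour_a, neighbour_b's own z axis and vertical below 0.12 rad); the robot touches nothing.
It fails at once if a neighbour, the jar or the rack knocked over or shifted more than 25 mm (angle between any of neighbour_a, neighbour_b, jar, rack's own z axis and vertical above 0.35 rad or distance of any of neighbour_a, neighbour_b, jar, rack from where it was at the start of the episode above 0.025 m).
It fails at once if the scanner touches the bottle (contact force between scanner and bottle above 0.5 N).
It fails at once if the scanner is let go more than 25 mm above the mat's surface (contact force between the fingers and scanner below 0.05 N and z of scanner in the frame of mat above 0.028 m).
It fails at once if the bottle is let go with its base more than 20 mm higher than it lay (contact force between the fingers and bottle below 0.05 N and z of bottle in the frame of lane above 0.047 m).
It also fails if it takes over 67 s, if anything falls off the work surface, if the arm or the gripper's body presses on something with over 40 N, if the wrist force passes 120 N, or if a joint passes its speed limit or range.

ROBOT

A 6-joint arm with a two-finger parallel gripper is mounted at the origin on the work surface. World frame = base frame: x ahead of the robot, y to its left, z up, the work surface at z = 0. Lengths are in m, angles in rad, forces in N, time in s.
With the tool pointing down it reaches from about 0.375 to 0.9 m from the base axis. Payload 3.1 kg.
Tool frame: the origin (TCP) lies at the very end of the fingers, on their centre line; the grasp point (between the pads) lies 19 mm behind it; z points along the fingers, y is the direction in which the jaws open and shut (so a half turn about z gives the same grasp; the last joint's range is limited). The gripper opens to 85 mm and grips with 20 to 120 N. Pads are 22 mm wide; open, the fingers measure 114 mm over their backs; the gripper's body (76 mm by 85 mm) begins 54 mm behind the grasp point. The pads swing forward as they close: fully open they stand 13 mm farther back than shut.
Start: joints at [0.952, 0.527, 1.433, -0, 1.181, -0.178], TCP at [0.267, 0.565, 0.231] pointing down, gripper open.
Joint ranges: [-3.08, 3.08], [-0.75, 2.2], [0.22, 2.44], [-1.43, 4.57], [0, 2.65], [-2.85, 2.85]. Speed limits (rad/s): [2.79, 2.79, 3.14, 3.14, 3.14, 3.14].

INTERFACE

Orientations are given as a unit quaternion [x, y, z, w].
In Python, from station import manip gives the robot as it stands. The module is installed in compiled form; this text tells all that it offers.
- The arm moves only by the tool send_rows, never from a script. Its argument "commands" is a list of rows, each an object with "delta_pos": the shift along the world's x, y, z in cm, a list of three; "yaw": the turn about the world's z in rad. A call has 1 to 10 rows; each row shifts and turns the pose as measured when the row begins; what a row does not reach is not made up. A row lasts 1/8 s, in which the tool goes at most 62.5 mm and 10.7 degrees, less where a joint would pass 70% of its speed; a pose out of reach is approached as far as the arm can. A call is refused whole if a number of a shift passes 6.25 or a number of a turn 0.188, either way. A call with a gripper value outside its range is refused whole. "grip" is the closure, from -1 (fully open) to 1 (shut), set as the call begins (left out, the last holds). The fingers move at their own pace and stop on an object; "force" is the grip in N (left out, the last holds). Time passes only in rows, so rows that do not move let the fingers close. It gives the time, the measured TCP pose, the force and the opening at its end, in the units of the state.
- manip.sense(): the state, without advancing time (a new reading comes with each control period).
- manip.snapshot(name): name is "side" or "top" or "wrist"; returns the picture (384x512x3 uint8, blue, green, red); there is no depth.
- manip.get_calibration(name): a dict with "fx", "fy", "cx", "cy" (pixels), "world_to_cam" (4x4, takes a point from world to camera coordinates); the wrist camera has in their place "mount" (4x4, takes a point from camera to tool coordinates, whose origin is the TCP and whose axes are the flange's). Camera axes: x right, y down, z forward; pixel columns grow to the right and rows downward; lengths in m; the calibration is good to about 2 mm. A picture is of the moment at which its call begins: read the wrist's pose just before it. get_calibration takes no time and is no camera call.
- manip.sign_off(): hands the job in, once; it reports no verdict.
The state is a dict: "t": time; "q": joint angles; "qd": joint speeds; "tau": joint torques, N m; "tcp_pos": TCP position; "tool_rot": TCP orientation; "force": force on the tool from outside, world axes, zero at the start; "ft_torque": the same for the moment, N m; "finger_gap": opening from 0.0 (shut) to 1.0 (fully open).
Only numpy, scipy, OpenCV 4.12 (cv2) and the standard library are available. Lean on these libraries where they do the work, as an engineer would, in place of code of your own. Each camera call takes 0.05 s, during which the arm holds its last target. There are 200 camera calls.

## Working session

There is one attempt and no reset: what is moved stays moved. The work goes in short steps, Python scripts to look and compute and a tool call to move; the robot and the scene stay as the last step left them, time stands still between calls to the robot, and variables do not carry over. Pictures are saved under pics/ and viewed, about 8 in all and at most 12, crops included, and the job is handed in when it is done.

Besides the shell and the picture viewer there is one more tool, called after "Request:" by a JSON object that holds its "name" and its "arguments", one argument or row to a line. send_rows: Moves the arm, as the interface text tells. Its arguments: {"type":"object","properties":{"commands":{"type":"array","items":{"type":"object","properties":{"delta_pos":{"type":"array","items":{"type":"number"}},"yaw":{"type":"number"}}}},"grip":{"type":"number"},"force":{"type":"number"}},"required":["commands"]}

```bash
mkdir -p pics
cat > h.py <<'E'
import numpy as np,cv2
from station import manip
def snap(n,f):
    im=manip.snapshot(n); cv2.imwrite('pics/'+f+'.png',im); return im
def ray(name,u,v,z):
    c=manip.get_calibration(name); T=np.linalg.inv(np.array(c['world_to_cam']))
    d=T[:3,:3]@np.array([(u-c['cx'])/c['fx'],(v-c['cy'])/c['fy'],1]); o=T[:3,3]
    return o+d*(z-o[2])/d[2]
def proj(name,p):
    c=manip.get_calibration(name); q=np.array(c['world_to_cam'])@np.append(p,1)
    return c['fx']*q[0]/q[2]+c['cx'],c['fy']*q[1]/q[2]+c['cy']
E
python3 - <<'E'
from h import *
a=snap('top','top0');b=snap('side','side0')
for n in('top','side'):
    T=np.linalg.inv(np.array(manip.get_calibration(n)['world_to_cam'])); print(n,T.round(3).tolist(),manip.get_calibration(n)['fx'])
cv2.imwrite('pics/top0b.png',cv2.resize(a,(800,600),interpolation=cv2.INTER_CUBIC))
print(manip.sense())
E
```

```text
top [[-0.004, -0.981, 0.192, 0.271], [-1.0, 0.001, -0.016, 0.038], [0.016, -0.192, -0.981, 1.334], [0.0, 0.0, 0.0, 1.0]] 433.75131015188543
side [[0.817, -0.448, 0.363, 0.065], [-0.576, -0.637, 0.511, -0.586], [0.003, -0.627, -0.779, 0.994], [0.0, 0.0, 0.0, 1.0]] 458.77078191528955
{'t': 0.1, 'q': array([ 9.51507466e-01,  5.28356073e-01,  1.43378598e+00,  2.23507658e-06,
        1.18140995e+00, -1.78484646e-01]), 'qd': array([ 2.62593785e-04, -1.44437598e-04, -4.01944891e-03, -4.31876470e-05,
        4.45270201e-04, -3.63400922e-04]), 'tau': array([ 2.14952474e-04, -4.43303382e+01, -1.78585589e+01, -2.22057051e-04,
        3.82498067e-03,  2.44359711e-05]), 'tcp_pos': array([0.26624692, 0.56473372, 0.23043825]), 'tool_rot': array([ 2.18622331e-01,  9.75809057e-01, -9.02363438e-04, -3.81451089e-04]), 'force': array([-0.75729304,  1.08356091, -0.32444469]), 'ft_torque': array([-0.00780683,  0.00799124,  0.00548918]), 'finger_gap': 1.0020531663698906}
```

View pics/top0b.png

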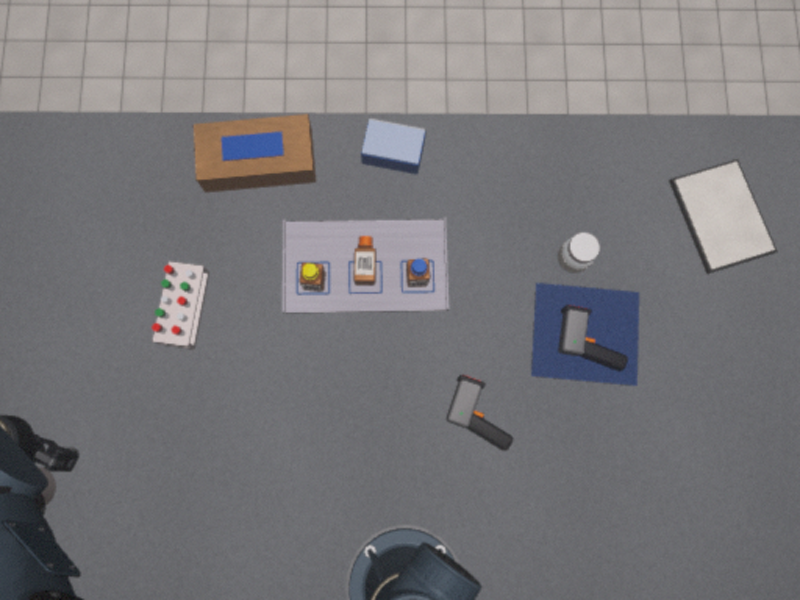

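View pics/side0.png

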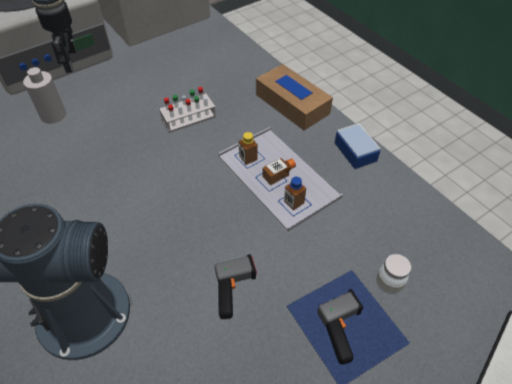

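The empty place is the middle one, at about (365,277) in the enlarged top view. The bottle there lies with its cap to the back. The real scanner is the one on the mat, head centre at about (576,331), and the one at (466,401) is a decoy. Next I'll turn these pixels into positions.

Run:
```python
from h import *
P={'trayFL':(283,311,.006),'trayFR':(448,309,.006),'trayBL':(285,220,.006),'trayBR':(445,220,.006),
'sqFL':(350,293,.006),'sqFR':(381,292,.006),'sqBL':(350,263,.006),'sqBR':(381,263,.006),
'cap':(366,241,.027),'basemid':(365,283,.035),
'headFL':(566,308,.043),'headFR':(589,309,.043),'headBL':(564,352,.043),'headBR':(585,354,.043),'handle':(622,362,.035),
'mat0':(537,284,.003),'mat1':(639,292,.003),'mat2':(637,385,.003),'mat3':(532,376,.003),'jar':(584,244,.085),'orangescannerdecoy':(466,401,.04)}
for k,(u,v,z) in P.items(): print(k,ray('top',u*.64,v*.64,z).round(4))
```

```text
trayFL [0.5219 0.2378 0.006 ]
trayFR [ 0.5257 -0.0909  0.006 ]
trayBL [0.711 0.239 0.006]
trayBR [ 0.7115 -0.0883  0.006 ]
sqFL [0.5585 0.105  0.006 ]
sqFR [0.5605 0.0429 0.006 ]
sqBL [0.6204 0.1055 0.006 ]
sqBR [0.6205 0.0429 0.006 ]
cap [0.6604 0.0729 0.027 ]
basemid [0.5723 0.0743 0.035 ]
headFL [ 0.5204 -0.3175  0.043 ]
headFR [ 0.5183 -0.3624  0.043 ]
headBL [ 0.4342 -0.3091  0.043 ]
headBR [ 0.4302 -0.3495  0.043 ]
handle [ 0.4155 -0.4228  0.035 ]
mat0 [ 0.5776 -0.2723  0.003 ]
mat1 [ 0.5609 -0.4785  0.003 ]
mat2 [ 0.3737 -0.4607  0.003 ]
mat3 [ 0.3918 -0.2542  0.003 ]
jar [ 0.6374 -0.3473  0.085 ]
orangescannerdecoy [ 0.3414 -0.1184  0.04  ]
```

Request:
{"name": "send_rows", "arguments": {
  "commands": [
    {"delta_pos":[4.1,-5.4,0],"yaw":0.049},
    {"delta_pos":[4.1,-5.4,0],"yaw":0.049},
    {"delta_pos":[4.1,-5.4,0],"yaw":0.049},
    {"delta_pos":[4.1,-5.4,0],"yaw":0.049},
    {"delta_pos":[4.1,-5.4,0],"yaw":0.049},
    {"delta_pos":[4.1,-5.4,0],"yaw":0.049},
    {"delta_pos":[4.1,-5.4,0],"yaw":0.049},
    {"delta_pos":[4.1,-5.4,0],"yaw":0.049},
    {"delta_pos":[4.1,-5.4,0],"yaw":0.049},
    {"delta_pos":[0,0,0],"yaw":0}
  ],
  "grip": -1,
  "force": 20
}}

```text
t: 1.35
tcp_pos: [0.6076, 0.1092, 0.2267]
tool_rot: [-0.01, 1.0, -0.001, -0.001]
force: [0.1, -0.1, -0.9]
finger_gap: 0.999
```

```bash
cat >> h.py <<'E'
from scipy.spatial.transform import Rotation as R
def wT():
    s=manip.sense(); T=np.eye(4); T[:3,:3]=R.from_quat(s['tool_rot']).as_matrix(); T[:3,3]=s['tcp_pos']
    return T@np.array(manip.get_calibration('wrist')['mount'])
def wray(T,u,v,z):
    c=manip.get_calibration('wrist'); d=T[:3,:3]@np.array([(u-c['cx'])/c['fx'],(v-c['cy'])/c['fy'],1]); o=T[:3,3]
    return (o+d*(z-o[2])/d[2]).round(4)
def st():
    s=manip.sense(); M=R.from_quat(s['tool_rot']).as_matrix()
    print(round(s['t'],2),s['tcp_pos'].round(4),'yang',round(float(np.arctan2(M[1,1],M[0,1])),3),'gap',round(s['finger_gap'],3),'F',s['force'].round(1))
E
python3 - <<'E'
from h import *
st(); np.save('T1',wT()); snap('wrist','w1'); print(np.load('T1.npy').round(3))
E
```

```text
1.35 [0.6076 0.1092 0.2267] yang 1.59 gap 0.999 F [ 0.1 -0.1 -0.9]
[[-0.018  0.95   0.31   0.525]
 [ 1.     0.018  0.003  0.109]
 [-0.003  0.31  -0.951  0.369]
 [ 0.     0.     0.     1.   ]]
```

View pics/w1.png

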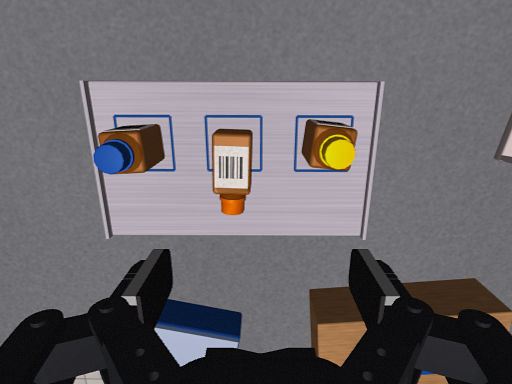

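The wrist view shows the bottle with its base edge at row 129, cap end at row 214 and cap columns 221–245. The middle place covers columns 206–262 and rows 116–171.

Run:
```python
from h import *
T=np.load('T1.npy')
for n,u,v,z in [('sqFL',206,116,.006),('sqFR',262,116,.006),('sqBR',262,171,.006),('sqBL',206,171,.006),('base top edge L',215,129,.048),('base top R',252,129,.048),('sh L',212,193,.04),('sh R',251,193,.04),('capend',233,214,.027),('capL',221,205,.027),('capR',245,205,.027),('trayF',83,81,.016),('trayF',382,82,.016),('trayB',108,238,.016),('trayB',366,238,.016)]: print(n,wray(T,u,v,z))
```

```text
sqFL [0.5552 0.0459 0.006 ]
sqFR [0.5541 0.1102 0.006 ]
sqBR [0.6191 0.1115 0.006 ]
sqBL [0.6204 0.0435 0.006 ]
base top edge L [0.5647 0.0619 0.048 ]
base top R [0.564 0.1   0.048]
sh L [0.6369 0.0555 0.04  ]
sh R [0.636  0.0993 0.04  ]
capend [0.6673 0.0777 0.027 ]
capL [0.6561 0.0636 0.027 ]
capR [0.6555 0.092  0.027 ]
trayF [ 0.52   -0.0839  0.016 ]
trayF [0.5151 0.2388 0.016 ]
trayB [ 0.7079 -0.0823  0.016 ]
trayB [0.7014 0.2448 0.016 ]
```

Request:
{"name": "send_rows", "arguments": {
  "commands": [
    {"delta_pos":[2.6,-1.6,-4],"yaw":-0.015},
    {"delta_pos":[2.6,-1.6,-5],"yaw":0},
    {"delta_pos":[0,0,-5],"yaw":0},
    {"delta_pos":[0,0,-4],"yaw":0},
    {"delta_pos":[0,0,0],"yaw":0}
  ]
}}

```text
t: 2.02
tcp_pos: [0.654, 0.0857, 0.0423]
tool_rot: [-0.005, 1.0, 0.0, -0.004]
force: [0.9, 0.3, 0.6]
finger_gap: 0.999
```

Request:
{"name": "send_rows", "arguments": {
  "commands": [
    {"delta_pos":[0.6,-0.9,-1.2],"yaw":0},
    {"delta_pos":[0,0,-1.7],"yaw":0},
    {"delta_pos":[0,0,0],"yaw":0}
  ]
}}

```text
t: 2.4
tcp_pos: [0.6623, 0.0779, 0.0158]
tool_rot: [-0.006, 1.0, 0.0, -0.001]
force: [0.4, 0.5, -0.0]
finger_gap: 0.998
```

Run:
```python
from h import *
st(); np.save('T2',wT()); snap('wrist','w2')
```

```text
2.4 [0.6623 0.0779 0.0158] yang 1.583 gap 0.998 F [ 0.4  0.5 -0. ]
```

View pics/w2.png

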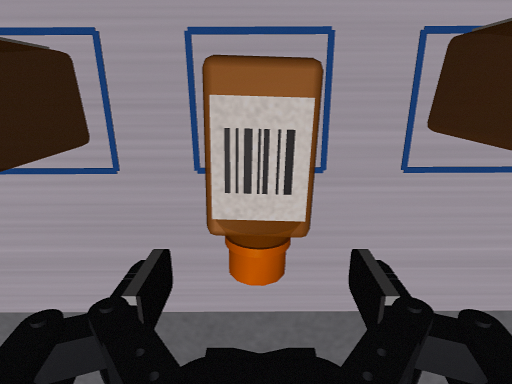

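Run:
```python
from h import *
T=np.load('T2.npy')
for n,u,v,z in [('capend',257,283,.022),('capL',229,265,.027),('capR',286,265,.027),('baseL',204,62,.045),('baseR',323,64,.045),('sqFL',188,30,.006),('sqFR',333,30,.006),('sqBL',196,171,.006),('sqBR',325,171,.006),('skirtL',226,240,.027),('skR',290,240,.027)]: print(n,wray(T,u,v,z))
```

```text
capend [0.6746 0.0768 0.022 ]
capL [0.6611 0.0632 0.027 ]
capR [0.6608 0.0908 0.027 ]
baseL [0.5714 0.0582 0.045 ]
baseR [0.5716 0.0986 0.045 ]
sqFL [0.5554 0.0451 0.006 ]
sqFR [0.5546 0.1093 0.006 ]
sqBL [0.6198 0.0453 0.006 ]
sqBR [0.619  0.1107 0.006 ]
skirtL [0.6476 0.0621 0.027 ]
skR [0.6473 0.0922 0.027 ]
```

Request:
{"name": "send_rows", "arguments": {
  "commands": [
    {"delta_pos":[0,-0.1,-0.6],"yaw":0},
    {"delta_pos":[0,0,0],"yaw":0}
  ]
}}

```text
t: 2.7
tcp_pos: [0.6643, 0.0767, 0.0119]
tool_rot: [-0.006, 1.0, 0.0, 0.002]
force: [0.4, 0.3, -0.1]
finger_gap: 1.006
```

Request:
{"name": "send_rows", "arguments": {
  "commands": [
    {"delta_pos":[0,0,0],"yaw":0},
    {"delta_pos":[0,0,0],"yaw":0},
    {"delta_pos":[0,0,0],"yaw":0},
    {"delta_pos":[0,0,0],"yaw":0},
    {"delta_pos":[0,0,0],"yaw":0},
    {"delta_pos":[0,0,0],"yaw":0}
  ],
  "grip": 1,
  "force": 20
}}

```text
t: 3.45
tcp_pos: [0.6648, 0.0767, 0.0128]
tool_rot: [-0.006, 1.0, 0.0, 0.002]
force: [-0.0, 0.5, -0.2]
finger_gap: 0.317
```

Request:
{"name": "send_rows", "arguments": {
  "commands": [
    {"delta_pos":[-0.4,0,1.2],"yaw":0},
    {"delta_pos":[-0.5,0,1.2],"yaw":0},
    {"delta_pos":[-0.7,0,1.1],"yaw":0},
    {"delta_pos":[-0.8,0,1.0],"yaw":0},
    {"delta_pos":[-0.9,0,0.8],"yaw":0},
    {"delta_pos":[-1.0,0,0.8],"yaw":0},
    {"delta_pos":[0,0,0],"yaw":0}
  ]
}}

```text
t: 4.32
tcp_pos: [0.6177, 0.0769, 0.0788]
tool_rot: [-0.006, 1.0, 0.0, 0.002]
force: [-0.0, 0.5, -1.4]
finger_gap: 0.315
```

Run:
```python
from h import *
st(); np.save('T3',wT()); a=snap('wrist','w3'); b=snap('side','s3')
c=cv2.resize(b[100:260,190:370],None,fx=2.25,fy=2.25,interpolation=cv2.INTER_CUBIC)
a=cv2.resize(a,(395,296)); o=np.zeros((360,800,3),np.uint8); o[:296,:395]=a; o[:c.shape[0],395:395+c.shape[1]]=c[:, :405]; cv2.imwrite('pics/c3.png',o)
```

```text
4.33 [0.6177 0.0769 0.0788] yang 1.584 gap 0.315 F [-0.   0.5 -1.4]
```

View pics/c3.png

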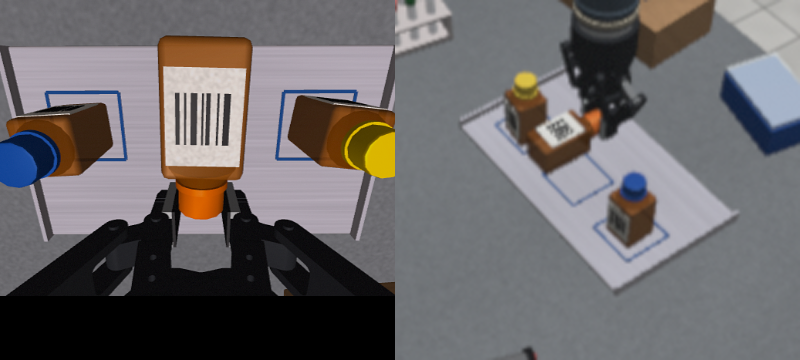

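The grip held the bottle rigid, so it came up still lying flat. I'll lower it with the base a bit further back, then regrip nearer the cap end with a lighter squeeze so that it can pivot.

Request:
{"name": "send_rows", "arguments": {
  "commands": [
    {"delta_pos":[2.0,0,-1.0],"yaw":-0.01},
    {"delta_pos":[2.0,0,-1.0],"yaw":0},
    {"delta_pos":[2.0,0,-1.0],"yaw":0},
    {"delta_pos":[2.0,0,-1.0],"yaw":0},
    {"delta_pos":[0.8,0,-1.0],"yaw":0},
    {"delta_pos":[0,0,-0.8],"yaw":0},
    {"delta_pos":[0,0,0],"yaw":0}
  ]
}}

```text
t: 5.3
tcp_pos: [0.7079, 0.0765, 0.014]
tool_rot: [-0.001, 1.0, 0.0, -0.0]
force: [-0.2, -0.3, -0.6]
finger_gap: 0.317
```

Request:
{"name": "send_rows", "arguments": {
  "commands": [
    {"delta_pos":[0,0,0],"yaw":0},
    {"delta_pos":[0,0,0],"yaw":0},
    {"delta_pos":[0.4,0,-0.1],"yaw":0},
    {"delta_pos":[0,0,0],"yaw":0}
  ],
  "grip": 0.2
}}

```text
t: 5.8
tcp_pos: [0.7118, 0.0767, 0.0151]
tool_rot: [-0.001, 1.0, 0.0, 0.001]
force: [-0.5, -0.3, -0.7]
finger_gap: 0.398
```

Request:
{"name": "send_rows", "arguments": {
  "commands": [
    {"delta_pos":[0,0,0],"yaw":0},
    {"delta_pos":[0,0,0],"yaw":0},
    {"delta_pos":[0,0,0],"yaw":0}
  ],
  "grip": 0.38
}}

```text
t: 6.18
tcp_pos: [0.7118, 0.0767, 0.0154]
tool_rot: [-0.001, 1.0, 0.0, 0.001]
force: [0.3, -0.7, 0.1]
finger_gap: 0.319
```

Request:
{"name": "send_rows", "arguments": {
  "commands": [
    {"delta_pos":[-0.3,0,1.0],"yaw":0},
    {"delta_pos":[-0.4,0,1.0],"yaw":0},
    {"delta_pos":[0,0,0],"yaw":0}
  ]
}}

```text
t: 6.55
tcp_pos: [0.7042, 0.0767, 0.0367]
tool_rot: [-0.001, 1.0, 0.0, 0.001]
force: [0.5, 0.1, -0.5]
finger_gap: 0.315
```

Run:
```python
from h import *
st(); np.save('T4',wT()); a=snap('wrist','w4'); b=snap('side','s4')
c=cv2.resize(b[100:260,190:370],None,fx=2.25,fy=2.25,interpolation=cv2.INTER_CUBIC)
a=cv2.resize(a,(395,296)); o=np.zeros((360,800,3),np.uint8); o[:296,:395]=a; o[:c.shape[0],395:395+c.shape[1]]=c[:, :405]; cv2.imwrite('pics/c4.png',o)
```

```text
6.55 [0.7042 0.0767 0.0367] yang 1.573 gap 0.315 F [ 0.5  0.1 -0.5]
```

View pics/c4.png

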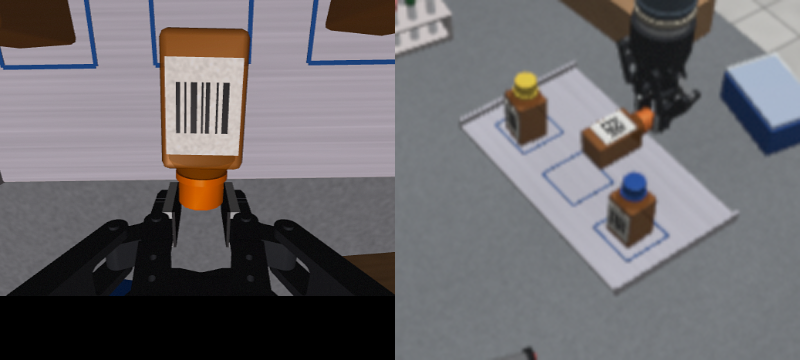

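The base looks narrower relative to the shoulder than when flat (109 px against 105), so the bottle is tilting and the wrist force shows the floor taking part of the weight. I'll carry on along the arc.

Request:
{"name": "send_rows", "arguments": {
  "commands": [
    {"delta_pos":[-0.65,0,0.8],"yaw":0},
    {"delta_pos":[-0.75,0,0.8],"yaw":0},
    {"delta_pos":[-0.95,0,0.85],"yaw":0},
    {"delta_pos":[-1.05,0,0.85],"yaw":0},
    {"delta_pos":[0,0,0],"yaw":0}
  ]
}}

```text
t: 7.28
tcp_pos: [0.6666, 0.0768, 0.071]
tool_rot: [-0.001, 1.0, 0.0, -0.001]
force: [-0.0, 0.0, -0.6]
finger_gap: 0.315
```

Run:
```python
from h import *
st(); np.save('T5',wT()); a=snap('wrist','w5'); b=snap('side','s5')
c=cv2.resize(b[100:260,190:370],None,fx=2.25,fy=2.25,interpolation=cv2.INTER_CUBIC)
a=cv2.resize(a,(395,296)); o=np.zeros((360,800,3),np.uint8); o[:296,:395]=a; o[:c.shape[0],395:395+c.shape[1]]=c[:, :405]; cv2.imwrite('pics/c5.png',o)
```

```text
7.28 [0.6666 0.0768 0.071 ] yang 1.573 gap 0.315 F [-0.   0.  -0.6]
```

View pics/c5.png

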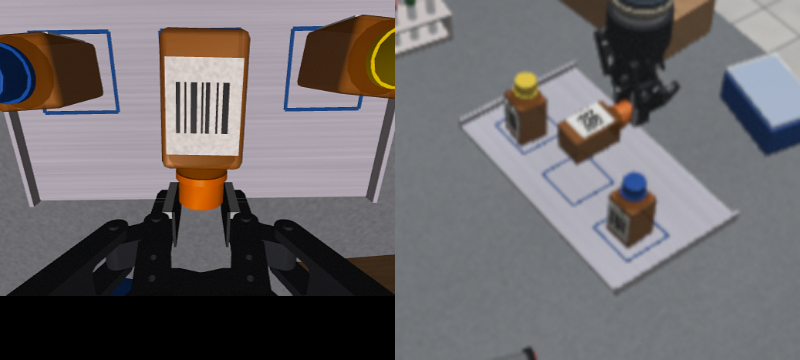

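The wrist image is the same as before the lift, so the bottle isn't turning in the pads any more. I'll measure its actual pose from the label corners with PnP.

```bash
cat >> h.py <<'E'
def label(im,T):
    "bottle pose from label corners in wrist image"
    h=cv2.cvtColor(im,cv2.COLOR_BGR2HSV)
    m=((h[...,1]>110)&(h[...,0]<25)&(h[...,2]>40)).astype(np.uint8)   # brown/orange
    m=cv2.morphologyEx(m,cv2.MORPH_OPEN,np.ones((3,3)))
    m[:,:150]=0; m[:,370:]=0
    cs,hi=cv2.findContours(m,cv2.RETR_CCOMP,cv2.CHAIN_APPROX_NONE)
    hol=[c for c,k in zip(cs,hi[0]) if k[3]>=0]
    c=max(hol,key=cv2.contourArea); e=.02*cv2.arcLength(c,True); q=cv2.approxPolyDP(cv2.convexHull(c),e,True).reshape(-1,2).astype(float)
    if len(q)!=4: print('corners',q.tolist()); q=cv2.boxPoints(cv2.minAreaRect(c)).astype(float)
    q=q[np.argsort(q[:,1])]; q=np.vstack([q[:2][np.argsort(q[:2,0])],q[2:][np.argsort(q[2:,0])]])
    # base-left, base-right, cap-left, cap-right ; image left = world -y
    L=np.array([[-21,-18,13],[-21,18,13],[-21,-18,59],[-21,18,59]])/1000.
    k=manip.get_calibration('wrist'); K=np.array([[k['fx'],0,k['cx']],[0,k['fy'],k['cy']],[0,0,1]])
    ok,rs,ts,err=cv2.solvePnPGeneric(L,q,K,None,flags=cv2.SOLVEPNP_ITERATIVE)
    for r,t,er in zip(rs,ts,err):
        Rw=T[:3,:3]@cv2.Rodrigues(r)[0]; p=T[:3,:3]@t[:,0]+T[:3,3]
        print('base',p.round(4),'tilt deg(90=upright)',round(float(np.degrees(np.arcsin(Rw[2,2]))),1),'x-axis',Rw[:,0].round(2),'err',er)
E
python3 - <<'E'
from h import *
for i in (2,3,4,5): label(cv2.imread(f'pics/w{i}.png'),np.load(f'T{i}.npy'))
E
```

```text
base [0.5688 0.0791 0.0277] tilt deg(90=upright) -0.9 x-axis [-0.02  0.04 -1.  ] err [0.38847754]
base [0.5215 0.0784 0.0919] tilt deg(90=upright) 0.2 x-axis [ 0.  0. -1.] err [0.16776435]
base [0.6048 0.0793 0.0425] tilt deg(90=upright) 3.5 x-axis [ 0.06  0.01 -1.  ] err [0.1346772]
base [0.5673 0.0794 0.0771] tilt deg(90=upright) 3.4 x-axis [ 0.06  0.02 -1.  ] err [0.1346772]
```

Request:
{"name": "send_rows", "arguments": {
  "commands": [
    {"delta_pos":[1.4,0,-1.1],"yaw":0},
    {"delta_pos":[1.4,0,-1.1],"yaw":0},
    {"delta_pos":[1.2,0,-1.2],"yaw":0},
    {"delta_pos":[0,0,0],"yaw":0}
  ]
}}

```text
t: 7.88
tcp_pos: [0.7114, 0.0763, 0.0319]
tool_rot: [-0.001, 1.0, 0.0, -0.0]
force: [-1.1, -0.3, -1.3]
finger_gap: 0.319
```

Request:
{"name": "send_rows", "arguments": {
  "commands": [
    {"delta_pos":[0,0,0],"yaw":0},
    {"delta_pos":[0,0,0],"yaw":0}
  ],
  "grip": 0.372
}}

```text
t: 8.12
tcp_pos: [0.7108, 0.0764, 0.0313]
tool_rot: [-0.001, 1.0, 0.0, -0.001]
force: [-0.5, -0.1, -1.7]
finger_gap: 0.318
```

```bash
cat >> h.py <<'E'
def look(f):
    st(); T=wT(); label(snap('wrist',f),T)
E
python3 -c "from h import *; look('w6')"
```

```text
8.12 [0.7108 0.0764 0.0313] yang 1.573 gap 0.318 F [-0.5 -0.1 -1.7]
base [0.6119 0.0791 0.0375] tilt deg(90=upright) 4.1 x-axis [ 0.07  0.02 -1.  ] err [0.0740592]
```

Request:
{"name": "send_rows", "arguments": {
  "commands": [
    {"delta_pos":[0,0,0],"yaw":0},
    {"delta_pos":[0,0,0],"yaw":0}
  ],
  "grip": 0.364
}}

```text
t: 8.43
tcp_pos: [0.7108, 0.0764, 0.0324]
tool_rot: [-0.001, 1.0, 0.0, -0.0]
force: [0.2, 0.3, -1.1]
finger_gap: 0.318
```

```bash
python3 -c "from h import *; look('w7')"
```

```text
8.43 [0.7108 0.0764 0.0324] yang 1.573 gap 0.318 F [ 0.2  0.3 -1.1]
base [0.613  0.0784 0.0274] tilt deg(90=upright) 11.0 x-axis [ 0.19  0.01 -0.98] err [0.35960557]
```

Request:
{"name": "send_rows", "arguments": {
  "commands": [
    {"delta_pos":[0,0,0],"yaw":0},
    {"delta_pos":[0,0,0],"yaw":0}
  ],
  "grip": 0.358
}}

```text
t: 8.72
tcp_pos: [0.7107, 0.0765, 0.0328]
tool_rot: [-0.001, 1.0, 0.0, -0.0]
force: [-0.9, 0.3, -0.9]
finger_gap: 0.319
```

```bash
python3 -c "from h import *; look('w8')"
```

```text
8.72 [0.7107 0.0765 0.0328] yang 1.573 gap 0.319 F [-0.9  0.3 -0.9]
base [0.6128 0.0787 0.0272] tilt deg(90=upright) 10.4 x-axis [ 0.18  0.02 -0.98] err [0.28730119]
```

At 0.364 the bottle pivoted down until its base touched the floor. Now I'll take it along the arc with this light grip.

Request:
{"name": "send_rows", "arguments": {
  "commands": [
    {"delta_pos":[-0.2,0,0.55],"yaw":0},
    {"delta_pos":[-0.3,0,0.5],"yaw":0},
    {"delta_pos":[-0.3,0,0.5],"yaw":0},
    {"delta_pos":[-0.4,0,0.5],"yaw":0},
    {"delta_pos":[0,0,0],"yaw":0}
  ]
}}

```text
t: 9.4
tcp_pos: [0.698, 0.0766, 0.0553]
tool_rot: [-0.001, 1.0, 0.0, 0.0]
force: [-0.3, -0.3, -0.7]
finger_gap: 0.322
```

```bash
python3 -c "from h import *; look('w9')"
```

```text
9.4 [0.698  0.0766 0.0553] yang 1.573 gap 0.322 F [-0.3 -0.3 -0.7]
base [0.6094 0.078  0.0254] tilt deg(90=upright) 28.5 x-axis [ 0.48 -0.01 -0.88] err [0.2144056]
```

Request:
{"name": "send_rows", "arguments": {
  "commands": [
    {"delta_pos":[-0.5,0,0.42],"yaw":0},
    {"delta_pos":[-0.55,0,0.42],"yaw":0},
    {"delta_pos":[-0.6,0,0.42],"yaw":0},
    {"delta_pos":[-0.6,0,0.4],"yaw":0},
    {"delta_pos":[-0.7,0,0.35],"yaw":0},
    {"delta_pos":[-0.7,0,0.3],"yaw":0},
    {"delta_pos":[0,0,0],"yaw":0}
  ]
}}

```text
t: 10.32
tcp_pos: [0.6584, 0.0765, 0.0797]
tool_rot: [-0.001, 1.0, 0.0, -0.0]
force: [-0.3, 0.8, -1.9]
finger_gap: 0.32
```

```bash
python3 -c "from h import *; look('w10')"
```

```text
10.32 [0.6584 0.0765 0.0797] yang 1.573 gap 0.32 F [-0.3  0.8 -1.9]Traceback (most recent call last):
  File "<string>", line 1, in <module>
    from h import *; look('w10')
                     ~~~~^^^^^^^
  File "h.py", line 41, in look
    st(); T=wT(); label(snap('wrist',f),T)
                  ~~~~~^^^^^^^^^^^^^^^^^^^
  File "h.py", line 30, in label
    c=max(hol,key=cv2.contourArea); e=.02*cv2.arcLength(c,True); q=cv2.approxPolyDP(cv2.convexHull(c),e,True).reshape(-1,2).astype(float)
ValueError: max() iterable argument is empty
```

View pics/w10.png

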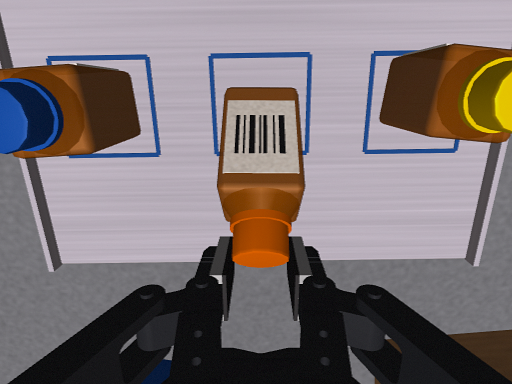

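The bottle is turning upright nicely. The label corners are at (228,101), (295,101), (223,172) and (299,173). I'll compute the pose from them.

```bash
python3 - <<'E'
import re
s=open('h.py').read()
s=s.replace("def label(im,T):","def label(im,T,q=None):\n  if q is None: q=corners(im)\n  pnp(np.array(q,float),T)\ndef corners(im):")
s=s.replace("    # base-left","    print(q.tolist()); return q\ndef pnp(q,T):\n    # base-left").replace("(h[...,2]>40)","(h[...,2]>25)")
open('h.py','w').write(s)
E
python3 - <<'E'
from h import *
T=wT(); np.save('T10',T)
label(None,T,[(228,101),(295,101),(223,172),(299,173)])
E
```

```text
base [0.5891 0.0777 0.0233] tilt deg(90=upright) 47.3 x-axis [ 0.73  0.   -0.68] err [0.27076266]
```

Request:
{"name": "send_rows", "arguments": {
  "commands": [
    {"delta_pos":[-0.6,0,0.15],"yaw":0},
    {"delta_pos":[-0.6,0,0.15],"yaw":0},
    {"delta_pos":[-0.6,0,0.15],"yaw":0},
    {"delta_pos":[-0.6,0,0.1],"yaw":0},
    {"delta_pos":[-0.6,0,0.1],"yaw":0},
    {"delta_pos":[-0.6,0,0.1],"yaw":0},
    {"delta_pos":[-0.5,0,0.05],"yaw":0},
    {"delta_pos":[0,0,0],"yaw":0}
  ]
}}

```text
t: 11.38
tcp_pos: [0.6148, 0.0765, 0.0878]
tool_rot: [-0.001, 1.0, 0.0, -0.0]
force: [-0.6, -0.1, -0.4]
finger_gap: 0.321
```

Run:
```python
from h import *
st(); np.save('T11',wT()); a=snap('wrist','w11'); b=snap('side','s11')
c=cv2.resize(b[100:260,190:370],None,fx=2.25,fy=2.25,interpolation=cv2.INTER_CUBIC)
a=cv2.resize(a,(395,296)); o=np.zeros((360,800,3),np.uint8); o[:296,:395]=a; o[:c.shape[0],395:395+c.shape[1]]=c[:, :405]; cv2.imwrite('pics/c11.png',o)
```

```text
11.38 [0.6148 0.0765 0.0878] yang 1.573 gap 0.321 F [-0.6 -0.1 -0.4]
```

View pics/c11.png

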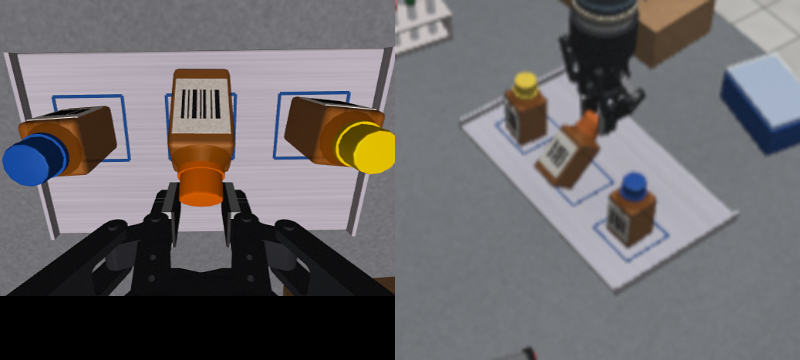

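Request:
{"name": "send_rows", "arguments": {
  "commands": [
    {"delta_pos":[0,0,0.7],"yaw":0},
    {"delta_pos":[0.5,0,0.5],"yaw":0},
    {"delta_pos":[0,0,0],"yaw":0},
    {"delta_pos":[0,0,0],"yaw":0}
  ],
  "grip": 0.352
}}

```text
t: 11.98
tcp_pos: [0.6221, 0.0763, 0.101]
tool_rot: [-0.001, 1.0, 0.0, 0.001]
force: [-0.4, 0.7, -2.0]
finger_gap: 0.323
```

```bash
python3 -c "
from h import *
label(None,np.load('T11.npy'),[(231,102),(293,102),(224,171),(298,173)])
look('w12')"
```

```text
base [0.5455 0.078  0.0253] tilt deg(90=upright) 46.2 x-axis [ 0.72 -0.   -0.69] err [0.63441279]
11.97 [0.6221 0.0763 0.101 ] yang 1.573 gap 0.323 F [-0.4  0.7 -2. ]Traceback (most recent call last):
  File "<string>", line 4, in <module>
    look('w12')
    ~~~~^^^^^^^
  File "h.py", line 46, in look
    st(); T=wT(); label(snap('wrist',f),T)
                  ~~~~~^^^^^^^^^^^^^^^^^^^
  File "h.py", line 23, in label
    if q is None: q=corners(im)
                    ~~~~~~~^^^^
  File "h.py", line 33, in corners
    c=max(hol,key=cv2.contourArea); e=.02*cv2.arcLength(c,True); q=cv2.approxPolyDP(cv2.convexHull(c),e,True).reshape(-1,2).astype(float)
ValueError: max() iterable argument is empty
```

```bash
cat >> h.py <<'E'
def corners(im):
    a=cv2.GaussianBlur(im,(3,3),0).astype(int); b,g,r=a[...,0],a[...,1],a[...,2]
    m=((r-b>1)&(r-b<45)&(r>90)).astype(np.uint8); m[:,:190]=0; m[:,335:]=0
    m=cv2.morphologyEx(m,cv2.MORPH_OPEN,np.ones((3,3))); m=cv2.morphologyEx(m,cv2.MORPH_CLOSE,np.ones((13,13)))
    m[290:]=0
    c=max(cv2.findContours(m,cv2.RETR_EXTERNAL,cv2.CHAIN_APPROX_NONE)[0],key=cv2.contourArea); h=cv2.convexHull(c)
    e=1.
    while True:
        q=cv2.approxPolyDP(h,e,True).reshape(-1,2).astype(float)
        if len(q)<=4: break
        e+=.5
    q=q[np.argsort(q[:,1])]; q=np.vstack([q[:2][np.argsort(q[:2,0])],q[2:][np.argsort(q[2:,0])]])
    print(q.tolist()); return q
E
python3 -c "
from h import *
for f in (9,10,11): corners(cv2.imread(f'pics/w{f}.png'))
label(cv2.imread('pics/w12.png'),wT())"
```

```text
[[223.0, 78.0], [301.0, 79.0], [220.0, 177.0], [302.0, 178.0]]
[[228.0, 101.0], [294.0, 101.0], [223.0, 172.0], [298.0, 172.0]]
[[228.0, 102.0], [294.0, 103.0], [223.0, 172.0], [298.0, 172.0]]
[[234.0, 150.0], [286.0, 150.0], [228.0, 181.0], [293.0, 182.0]]
base [0.5977 0.0763 0.0164] tilt deg(90=upright) 78.7 x-axis [ 0.98 -0.01 -0.2 ] err [0.22096206]
```

The bottle has swung to 78.7°, nearly hanging. Next I'll lower it until the base edge touches, then pull the cap forward to bring it square.

Request:
{"name": "send_rows", "arguments": {
  "commands": [
    {"delta_pos":[-0.2,0,-0.4],"yaw":0},
    {"delta_pos":[-0.4,0,-0.3],"yaw":0},
    {"delta_pos":[-0.5,0,0],"yaw":0},
    {"delta_pos":[-0.5,0,0],"yaw":0},
    {"delta_pos":[-0.5,0,-0.05],"yaw":0},
    {"delta_pos":[-0.5,0,-0.1],"yaw":0},
    {"delta_pos":[0,0,0],"yaw":0}
  ]
}}

```text
t: 12.9
tcp_pos: [0.5929, 0.0764, 0.0913]
tool_rot: [-0.001, 1.0, 0.0, -0.0]
force: [-0.2, 0.5, -0.5]
finger_gap: 0.323
```

```bash
python3 -c "
from h import *
look('w13')"
```

```text
12.9 [0.5929 0.0764 0.0913] yang 1.573 gap 0.323 F [-0.2  0.5 -0.5]
[[234.0, 150.0], [287.0, 150.0], [227.0, 182.0], [293.0, 182.0]]
base [0.5676 0.0772 0.0097] tilt deg(90=upright) 78.6 x-axis [ 0.98  0.   -0.2 ] err [0.06843975]
```

Request:
{"name": "send_rows", "arguments": {
  "commands": [
    {"delta_pos":[0,0,0.4],"yaw":0},
    {"delta_pos":[1.0,0,0],"yaw":0},
    {"delta_pos":[1.0,0,0],"yaw":0},
    {"delta_pos":[0,0,-0.4],"yaw":0},
    {"delta_pos":[0,0,0],"yaw":0}
  ]
}}

```text
t: 13.58
tcp_pos: [0.6165, 0.0762, 0.0918]
tool_rot: [-0.001, 1.0, 0.0, 0.002]
force: [-0.4, -0.0, -1.0]
finger_gap: 0.326
```

Request:
{"name": "send_rows", "arguments": {
  "commands": [
    {"delta_pos":[0,0,0],"yaw":0},
    {"delta_pos":[0,0,0],"yaw":0},
    {"delta_pos":[0,0,0],"yaw":0}
  ],
  "grip": 0.342
}}

```text
t: 13.95
tcp_pos: [0.6162, 0.0762, 0.0919]
tool_rot: [-0.001, 1.0, 0.0, 0.001]
force: [-0.4, -0.8, -0.0]
finger_gap: 0.331
```

```bash
python3 -c "
from h import *
look('w14')"
```

```text
13.95 [0.6162 0.0762 0.0919] yang 1.573 gap 0.331 F [-0.4 -0.8 -0. ]
[[230.0, 156.0], [291.0, 156.0], [230.0, 158.0], [291.0, 158.0]]
base [0.6008 0.0769 0.0153] tilt deg(90=upright) 79.4 x-axis [0.98 0.   0.18] err [2.58616891]
```

Run:
```python
from h import *
a=cv2.imread('pics/w14.png'); b=snap('side','s14')
c=cv2.resize(b[100:260,190:370],None,fx=2.25,fy=2.25,interpolation=cv2.INTER_CUBIC)
a=cv2.resize(a,(395,296)); o=np.zeros((360,800,3),np.uint8); o[:296,:395]=a; o[:c.shape[0],395:395+c.shape[1]]=c[:, :405]; cv2.imwrite('pics/c14.png',o)
```

```text
(no output)
```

View pics/c14.png

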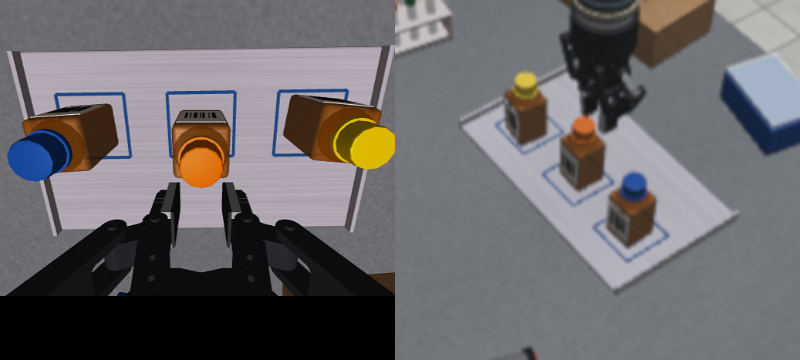

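The bottle now stands upright in the middle place and looks free of the fingers. I'll measure where it is.

Run:
```python
from h import *
T=wT()
print('cap',wray(T,260.5,214,.101)); 
for p in [(216,120),(306,120),(216,202),(304,202)]: print(wray(T,*p,.006))
for p in [(231,144),(290,144)]: print('labeltop',wray(T,*p,.065))
# cap in side, orange centroid
b=cv2.imread('pics/s14.png');h=cv2.cvtColor(b,cv2.COLOR_BGR2HSV)
m=((h[...,0]>4)&(h[...,0]<16)&(h[...,1]>190)&(h[...,2]>170)); m[:,:240]=0;m[:,310:]=0; ys,xs=np.where(m[140:190]); print('side',xs.mean(),ys.mean()+140,ray('side',xs.mean(),ys.mean()+140,.093))
T9=manip.get_calibration('wrist')
```

```text
cap [0.5889 0.0768 0.101 ]
[0.5553 0.0447 0.006 ]
[0.5553 0.1097 0.006 ]
[0.6186 0.0419 0.006 ]
[0.6185 0.1112 0.006 ]
labeltop [0.5625 0.0606 0.065 ]
labeltop [0.5625 0.093  0.065 ]
side 273.5217391304348 155.3913043478261 [0.59652655 0.07901256 0.093     ]
```

Request:
{"name": "send_rows", "arguments": {
  "commands": [
    {"delta_pos":[0,0,0],"yaw":0},
    {"delta_pos":[0,0,0],"yaw":0},
    {"delta_pos":[0,0,3.5],"yaw":0},
    {"delta_pos":[0,0,5],"yaw":0},
    {"delta_pos":[0,0,5],"yaw":0},
    {"delta_pos":[-1.8,-5.2,1],"yaw":-0.015},
    {"delta_pos":[-1.8,-5.2,0],"yaw":-0.015},
    {"delta_pos":[-1.8,-5.2,0],"yaw":-0.015},
    {"delta_pos":[-1.8,-5.2,0],"yaw":-0.015},
    {"delta_pos":[-1.8,-5.2,0],"yaw":-0.015}
  ],
  "grip": -1
}}

```text
t: 15.3
tcp_pos: [0.5243, -0.187, 0.2426]
tool_rot: [0.033, 0.999, -0.001, 0.004]
force: [0.4, -0.5, 0.1]
finger_gap: 1.0
```

Request:
{"name": "send_rows", "arguments": {
  "commands": [
    {"delta_pos":[-1.8,-5.2,0],"yaw":-0.015},
    {"delta_pos":[-1.8,-5.2,0],"yaw":-0.015},
    {"delta_pos":[-1.8,-5.0,0],"yaw":0},
    {"delta_pos":[0,0,0],"yaw":0},
    {"delta_pos":[0,0,0],"yaw":0}
  ]
}}

```text
t: 15.92
tcp_pos: [0.4664, -0.3496, 0.243]
tool_rot: [0.052, 0.999, -0.002, 0.005]
force: [0.1, 0.2, -0.8]
finger_gap: 1.001
```

Run:
```python
from h import *
st(); np.save('T15',wT()); snap('wrist','w15')
```

```text
15.93 [ 0.4664 -0.3496  0.243 ] yang 1.467 gap 1.001 F [ 0.1  0.2 -0.8]
```

View pics/w15.png

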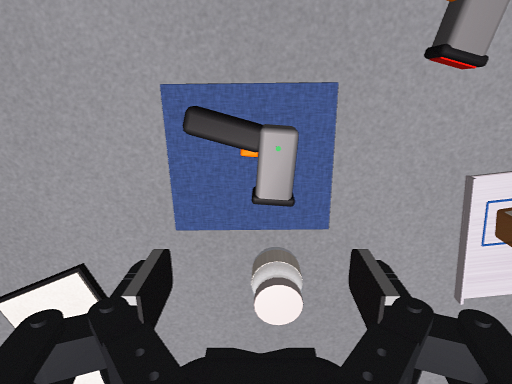

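The scanner head's top corners are at (261,126), (298,128), (256,196) and (294,198), and the handle runs to -y. I'll convert these to positions.

Run:
```python
from h import *
T=np.load('T15.npy')
for n,p,z in [('RL',(261,127),.041),('RR',(298,128),.041),('FL',(256,196),.041),('FR',(295,197),.041),('bumpL',(252,200),.041),('bumpR',(295,201),.041)]: print(n,wray(T,*p,z))
m=[wray(T,*p,.003) for p in [(161,84),(338,82),(329,229),(176,230)]]; print(m,np.mean(m,0)); 
print('jar',wray(T,278,302,.085))
```

```text
RL [ 0.4257 -0.3449  0.041 ]
RR [ 0.4311 -0.3045  0.041 ]
FL [ 0.5052 -0.3591  0.041 ]
FR [ 0.5113 -0.3133  0.041 ]
bumpL [ 0.5098 -0.3644  0.041 ]
bumpR [ 0.5163 -0.3137  0.041 ]
[array([ 0.3689, -0.4565,  0.003 ]), array([ 0.3884, -0.2508,  0.003 ]), array([ 0.5766, -0.2675,  0.003 ]), array([ 0.5565, -0.4753,  0.003 ])] [ 0.4726   -0.362525  0.003   ]
jar [ 0.623  -0.3455  0.085 ]
```

Request:
{"name": "send_rows", "arguments": {
  "commands": [
    {"delta_pos":[1.1,0.8,-4.5],"yaw":-0.03},
    {"delta_pos":[1.1,0.8,-5],"yaw":0},
    {"delta_pos":[0,0,-5],"yaw":0},
    {"delta_pos":[0,0,-4],"yaw":0},
    {"delta_pos":[0,0,0],"yaw":0}
  ]
}}

```text
t: 16.6
tcp_pos: [0.4935, -0.326, 0.0563]
tool_rot: [0.062, 0.998, -0.004, 0.007]
force: [-1.0, 0.2, 1.5]
finger_gap: 1.002
```

```bash
python3 -c "
from h import *
st()"
```

```text
16.6 [ 0.4935 -0.326   0.0563] yang 1.447 gap 1.002 F [-1.   0.2  1.5]
```

Request:
{"name": "send_rows", "arguments": {
  "commands": [
    {"delta_pos":[-0.3,-0.6,-2],"yaw":-0.01},
    {"delta_pos":[-0.2,-0.1,-1.7],"yaw":0},
    {"delta_pos":[0,0,-0.6],"yaw":0},
    {"delta_pos":[0,0,0],"yaw":0}
  ]
}}

```text
t: 17.1
tcp_pos: [0.4912, -0.3346, 0.0148]
tool_rot: [0.066, 0.998, -0.006, 0.01]
force: [0.8, -0.0, 0.5]
finger_gap: 1.001
```

Request:
{"name": "send_rows", "arguments": {
  "commands": [
    {"delta_pos":[-0.3,0.15,-0.6],"yaw":0},
    {"delta_pos":[0,0,0],"yaw":0}
  ]
}}

```text
t: 17.35
tcp_pos: [0.4883, -0.3336, 0.0095]
tool_rot: [0.066, 0.998, -0.007, 0.011]
force: [-0.5, 0.1, -0.5]
finger_gap: 1.004
```

Request:
{"name": "send_rows", "arguments": {
  "commands": [
    {"delta_pos":[0,0,0],"yaw":0},
    {"delta_pos":[0,0,0],"yaw":0},
    {"delta_pos":[0,0,0],"yaw":0},
    {"delta_pos":[0,0,0],"yaw":0},
    {"delta_pos":[0,0,0],"yaw":0},
    {"delta_pos":[0,0,0],"yaw":0}
  ],
  "grip": 1,
  "force": 60
}}

```text
t: 18.1
tcp_pos: [0.4891, -0.3344, 0.0106]
tool_rot: [0.066, 0.998, -0.008, 0.012]
force: [-0.2, -0.6, 1.0]
finger_gap: 0.507
```

Run:
```python
from h import *
st(); print(manip.sense()['tool_rot']); np.save('T16',wT()); snap('wrist','w16')
```

```text
18.1 [ 0.4891 -0.3344  0.0106] yang 1.438 gap 0.507 F [-0.2 -0.6  1. ]
[ 0.06615282  0.99770851 -0.00795442  0.01175809]
```

View pics/w16.png

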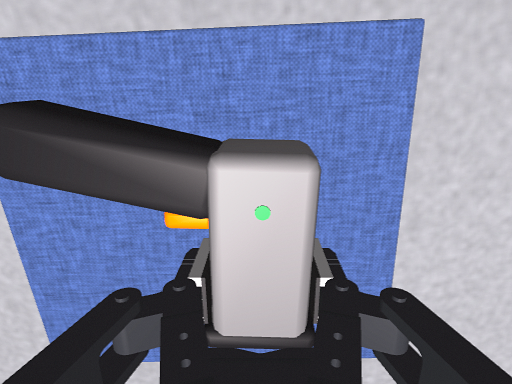

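The scanner is gripped squarely (opening about 43 mm), with the rear top edge at about row 150. Now I'll measure where along the head the fingers sit.

Run:
```python
from h import *
T=np.load('T16.npy'); s=manip.sense(); M=R.from_quat(s['tool_rot']).as_matrix(); print('tool z',M[:,2].round(4))
for n,p,z in [('rearL',(213,160),.041),('rearR',(318,160),.041),('rear',(264,142),.030),('frontL',(214,332),.041),('frontR',(309,332),.041)]:
    w=wray(T,*p,z); a=M[:2,1]; ax=np.array([a[1],-a[0]]); d=w[:2]-s['tcp_pos'][:2]; print(n,w,'along',(d@ax).round(4),'across',(d@a).round(4))
```

```text
tool z [ 0.0223 -0.0173 -0.9996]
rearL [ 0.4287 -0.3431  0.041 ] along -0.0587 across -0.0166
rearR [ 0.4336 -0.3052  0.041 ] along -0.0588 across 0.0216
rear [ 0.4266 -0.3241  0.03  ] along -0.0633 across 0.0019
frontL [ 0.5073 -0.3573  0.041 ] along 0.0211 across -0.0203
frontR [ 0.5124 -0.3148  0.041 ] along 0.0205 across 0.0225
```

Request:
{"name": "send_rows", "arguments": {
  "commands": [
    {"delta_pos":[0,0,2],"yaw":0},
    {"delta_pos":[0,0,4],"yaw":0},
    {"delta_pos":[0,0,4],"yaw":0},
    {"delta_pos":[-0.5,3,0.5],"yaw":0.02},
    {"delta_pos":[-0.5,4.5,0],"yaw":0.02},
    {"delta_pos":[-0.5,4.5,0],"yaw":0.02},
    {"delta_pos":[-0.5,4.5,0],"yaw":0.02},
    {"delta_pos":[-0.5,4.5,0],"yaw":0.02},
    {"delta_pos":[-0.5,4.5,0],"yaw":0.02},
    {"delta_pos":[0,0,0],"yaw":0}
  ]
}}

```text
t: 19.4
tcp_pos: [0.4541, -0.0707, 0.1156]
tool_rot: [0.006, 1.0, -0.005, 0.01]
force: [0.3, 0.0, -1.9]
finger_gap: 0.507
```

Run:
```python
from h import *
st(); print(R.from_quat(manip.sense()['tool_rot']).as_matrix()[:,2].round(4))
```

```text
19.4 [ 0.4541 -0.0707  0.1156] yang 1.559 gap 0.507 F [ 0.3  0.  -1.9]
[ 0.0194 -0.0103 -0.9998]
```

Request:
{"name": "send_rows", "arguments": {
  "commands": [
    {"delta_pos":[0,4,0],"yaw":0.01},
    {"delta_pos":[0,4,0],"yaw":0},
    {"delta_pos":[0,4,-1],"yaw":0},
    {"delta_pos":[0,2.4,-2],"yaw":0},
    {"delta_pos":[0,0,-2.5],"yaw":0},
    {"delta_pos":[0,0,-2],"yaw":0},
    {"delta_pos":[0,0,0],"yaw":0}
  ]
}}

```text
t: 20.27
tcp_pos: [0.4608, 0.0734, 0.0387]
tool_rot: [0.003, 1.0, -0.006, 0.015]
force: [-0.5, 0.2, -1.0]
finger_gap: 0.509
```

Run:
```python
from h import *
st(); print(R.from_quat(manip.sense()['tool_rot']).as_matrix()[:,2].round(4))
```

```text
20.27 [0.4608 0.0734 0.0387] yang 1.565 gap 0.509 F [-0.5  0.2 -1. ]
[ 0.0303 -0.0129 -0.9995]
```

Request:
{"name": "send_rows", "arguments": {
  "commands": [
    {"delta_pos":[-0.7,0.2,-0.8],"yaw":0.005},
    {"delta_pos":[0,0,0],"yaw":0}
  ]
}}

```text
t: 20.52
tcp_pos: [0.4543, 0.0747, 0.031]
tool_rot: [0.001, 1.0, -0.006, 0.016]
force: [0.2, -0.2, -2.0]
finger_gap: 0.504
```

Run:
```python
from h import *
st(); np.save('T17',wT()); a=snap('wrist','w17'); b=snap('side','s17'); t=snap('top','t17')
c=cv2.resize(b[130:310,180:340],(320,360),interpolation=cv2.INTER_CUBIC)
d=cv2.resize(t[130:290,180:300],(240,320),interpolation=cv2.INTER_CUBIC)
o=np.zeros((360,800,3),np.uint8); o[:180,:240]=cv2.resize(a,(240,180)); o[:,240:560]=c; o[:320,560:]=d; cv2.imwrite('pics/c17.png',o)
```

```text
20.52 [0.4543 0.0747 0.031 ] yang 1.57 gap 0.504 F [ 0.2 -0.2 -2. ]
```

The picture limit is reached, so I'll check numerically from here. I'll compare the head's position in the gripper with w16 and the orange cap's pixels with s14, then hold.

Request:
{"name": "send_rows", "arguments": {
  "commands": [
    {"delta_pos":[0,0,0],"yaw":0},
    {"delta_pos":[0,0,0],"yaw":0},
    {"delta_pos":[0,0,0],"yaw":0},
    {"delta_pos":[0,0,0],"yaw":0},
    {"delta_pos":[0,0,0],"yaw":0},
    {"delta_pos":[0,0,0],"yaw":0},
    {"delta_pos":[0,0,0],"yaw":0},
    {"delta_pos":[0,0,0],"yaw":0},
    {"delta_pos":[0,0,0],"yaw":0},
    {"delta_pos":[0,0,0],"yaw":0}
  ]
}}

```text
t: 21.92
tcp_pos: [0.457, 0.0745, 0.0325]
tool_rot: [0.0, 1.0, -0.007, 0.019]
force: [-0.5, 1.4, -1.1]
finger_gap: 0.506
```

```bash
cat >> h.py <<'E'
def orange(f):
    b=cv2.imread(f);h=cv2.cvtColor(b,cv2.COLOR_BGR2HSV)
    m=((h[...,0]>4)&(h[...,0]<16)&(h[...,1]>190)&(h[...,2]>170)); m[:,:240]=0;m[:,310:]=0; ys,xs=np.where(m[140:190]); return xs.mean(),ys.mean()+140,len(xs)
def green(f):
    h=cv2.cvtColor(cv2.imread(f),cv2.COLOR_BGR2HSV); m=((h[...,0]>50)&(h[...,0]<85)&(h[...,1]>90)&(h[...,2]>150)).astype(np.uint8); m[300:]=0
    n,l,s,c=cv2.connectedComponentsWithStats(m); i=1+s[1:,4].argmax(); return c[i],s[i,4]
E
python3 - <<'E'
from h import *
st(); print(orange('pics/s14.png'),orange('pics/s17.png')); print(green('pics/w16.png'),green('pics/w17.png'))
# scanner head red window in side view vs prediction
for p in [(.487,.077,.042)]: print('pred window side px',proj('side',p), 'label px',proj('side',(.567,.077,.042)))
b=cv2.imread('pics/s17.png').astype(int); m=(b[...,2]>b[...,1]+60)&(b[...,2]>b[...,0]+60); m[:130]=0;ys,xs=np.where(m[:,180:340]); print(np.c_[xs+180,ys][::max(1,len(xs)//25)].tolist())
# head rear edge profile col 264
for f in('w16','w17'):
    g=cv2.cvtColor(cv2.imread(f'pics/{f}.png'),cv2.COLOR_BGR2GRAY).astype(int); print(f,'rows',g[130:180:4,264].tolist(),'cols L',g[250,195:225:3].tolist(),'R',g[250,302:332:3].tolist())
E
```

```text
21.93 [0.457  0.0745 0.0325] yang 1.57 gap 0.506 F [-0.5  1.4 -1.1]
(np.float64(273.5217391304348), np.float64(155.3913043478261), 23) (np.float64(273.63157894736844), np.float64(155.68421052631578), 19)
(array([262.08571429, 212.55428571]), np.int32(175)) (array([261.95428571, 212.59428571]), np.int32(175))
pred window side px (np.float64(240.63125093766567), np.float64(185.95966957560586)) label px (np.float64(264.72765496702976), np.float64(173.07084564326289))
[[272, 152], [270, 153], [274, 153], [269, 154], [273, 154], [277, 154], [272, 155], [276, 155], [270, 156], [274, 156], [278, 156], [273, 157], [277, 157], [273, 158], [277, 158], [269, 161], [277, 162], [228, 202], [230, 203], [231, 204], [231, 279], [232, 280], [233, 281], [232, 283], [233, 284], [234, 285]]
w16 rows [124, 117, 119, 71, 70, 73, 89, 124, 159, 187, 212, 222, 221] cols L [32, 69, 104, 104, 105, 110, 167, 191, 206, 212] R [197, 173, 156, 141, 106, 104, 104, 61, 30, 29]
w17 rows [151, 155, 157, 53, 54, 54, 69, 97, 123, 148, 168, 176, 177] cols L [20, 51, 78, 79, 78, 87, 130, 152, 165, 169] R [152, 132, 119, 108, 80, 79, 79, 45, 24, 18]
```

Request:
{"name": "send_rows", "arguments": {
  "commands": [
    {"delta_pos":[-0.2,0.2,-0.3],"yaw":0},
    {"delta_pos":[0,0,0],"yaw":0},
    {"delta_pos":[0,0,0],"yaw":0},
    {"delta_pos":[0,0,0],"yaw":0},
    {"delta_pos":[0,0,0],"yaw":0},
    {"delta_pos":[0,0,0],"yaw":0},
    {"delta_pos":[0,0,0],"yaw":0},
    {"delta_pos":[0,0,0],"yaw":0},
    {"delta_pos":[0,0,0],"yaw":0},
    {"delta_pos":[0,0,0],"yaw":0}
  ]
}}

```text
t: 23.18
tcp_pos: [0.4549, 0.0767, 0.0293]
tool_rot: [0.0, 1.0, -0.007, 0.019]
force: [-0.2, 0.0, -1.1]
finger_gap: 0.507
```

Request:
{"name": "send_rows", "arguments": {
  "commands": [
    {"delta_pos":[0,0,0],"yaw":0},
    {"delta_pos":[0,0,0],"yaw":0},
    {"delta_pos":[0,0,0],"yaw":0},
    {"delta_pos":[0,0,0],"yaw":0},
    {"delta_pos":[0,0,0],"yaw":0},
    {"delta_pos":[0,0,0],"yaw":0},
    {"delta_pos":[0,0,0],"yaw":0},
    {"delta_pos":[0,0,0],"yaw":0},
    {"delta_pos":[0,0,0],"yaw":0},
    {"delta_pos":[0,0,0],"yaw":0}
  ]
}}

```text
t: 24.42
tcp_pos: [0.4549, 0.0767, 0.0293]
tool_rot: [0.0, 1.0, -0.007, 0.019]
force: [0.2, -0.2, -1.7]
finger_gap: 0.509
```

Run:
```python
from h import *
st(); print(R.from_quat(manip.sense()['tool_rot']).as_matrix()[:,2].round(4)); T=wT(); a=snap('wrist','w18'); print(a.shape)
# orange cap of standing bottle in top view
t=snap('top','t18'); h=cv2.cvtColor(t,cv2.COLOR_BGR2HSV); m=((h[...,0]>4)&(h[...,0]<16)&(h[...,1]>170)&(h[...,2]>150)); ys,xs=np.where(m[140:200,200:280]); u,v=xs.mean()+200,ys.mean()+140; print(u,v,len(xs),ray('top',u,v,.098))
```

```text
24.43 [0.4549 0.0767 0.0293] yang 1.57 gap 0.509 F [ 0.2 -0.2 -1.7]
[ 0.038  -0.0134 -0.9992]
(384, 512, 3)
232.84375 166.59375 32 [0.60144739 0.07493979 0.098     ]
```

Held steady for 2.5 s. Now I'll take the scanner back to the mat.

Request:
{"name": "send_rows", "arguments": {
  "commands": [
    {"delta_pos":[0,0,2],"yaw":0},
    {"delta_pos":[0,0,3.5],"yaw":0},
    {"delta_pos":[0,0,3],"yaw":0},
    {"delta_pos":[0.3,-3,0],"yaw":-0.01},
    {"delta_pos":[0.3,-4.5,0],"yaw":-0.012},
    {"delta_pos":[0.3,-4.5,0],"yaw":-0.012},
    {"delta_pos":[0.3,-4.5,0],"yaw":-0.012},
    {"delta_pos":[0.3,-4.5,0],"yaw":-0.012},
    {"delta_pos":[0.3,-4.5,0],"yaw":-0.012},
    {"delta_pos":[0.3,-4.5,0],"yaw":-0.012}
  ]
}}

```text
t: 25.78
tcp_pos: [0.4732, -0.2285, 0.1169]
tool_rot: [0.039, 0.999, -0.007, 0.018]
force: [0.9, -0.1, -1.3]
finger_gap: 0.505
```

Request:
{"name": "send_rows", "arguments": {
  "commands": [
    {"delta_pos":[0.3,-4,0],"yaw":-0.012},
    {"delta_pos":[0.3,-4,0],"yaw":0},
    {"delta_pos":[0.3,-4,0],"yaw":0},
    {"delta_pos":[0,0,0],"yaw":0}
  ]
}}

```text
t: 26.28
tcp_pos: [0.4811, -0.3559, 0.1161]
tool_rot: [0.048, 0.999, -0.007, 0.018]
force: [0.2, 1.3, -1.6]
finger_gap: 0.508
```

Run:
```python
from h import *
st(); print(R.from_quat(manip.sense()['tool_rot']).as_matrix()[:,2].round(4))
```

```text
26.27 [ 0.4811 -0.3559  0.1161] yang 1.474 gap 0.508 F [ 0.2  1.3 -1.6]
[ 0.0351 -0.0162 -0.9993]
```

Next: +1.0, -1.0, then down 10 cm.

Request:
{"name": "send_rows", "arguments": {
  "commands": [
    {"delta_pos":[0.5,-0.5,-2.5],"yaw":0},
    {"delta_pos":[0,-0.4,-2.5],"yaw":0},
    {"delta_pos":[0,0,-2],"yaw":0},
    {"delta_pos":[0,0,-1],"yaw":0},
    {"delta_pos":[0,0,0],"yaw":0}
  ]
}}

```text
t: 26.9
tcp_pos: [0.4839, -0.3598, 0.0331]
tool_rot: [0.048, 0.999, -0.004, 0.016]
force: [0.1, 0.2, -2.3]
finger_gap: 0.505
```

Request:
{"name": "send_rows", "arguments": {
  "commands": [
    {"delta_pos":[0.5,-0.4,-0.8],"yaw":0},
    {"delta_pos":[0,0,-0.6],"yaw":0},
    {"delta_pos":[0,0,-0.4],"yaw":0},
    {"delta_pos":[0,0,-0.2],"yaw":0},
    {"delta_pos":[0,0,-0.1],"yaw":0},
    {"delta_pos":[0,0,0],"yaw":0}
  ]
}}

```text
t: 27.65
tcp_pos: [0.4904, -0.3648, 0.0129]
tool_rot: [0.048, 0.999, -0.006, 0.017]
force: [0.9, -0.4, -1.4]
finger_gap: 0.51
```

Request:
{"name": "send_rows", "arguments": {
  "commands": [
    {"delta_pos":[0,0,-0.2],"yaw":0},
    {"delta_pos":[0,0,-0.1],"yaw":0},
    {"delta_pos":[0,0,0],"yaw":0}
  ]
}}

```text
t: 28.02
tcp_pos: [0.4907, -0.365, 0.0111]
tool_rot: [0.047, 0.999, -0.006, 0.017]
force: [-0.4, -0.6, 1.6]
finger_gap: 0.502
```

Request:
{"name": "send_rows", "arguments": {
  "commands": [
    {"delta_pos":[0,0,0],"yaw":0},
    {"delta_pos":[0,0,0],"yaw":0},
    {"delta_pos":[0,0,0],"yaw":0},
    {"delta_pos":[0,0,0],"yaw":0},
    {"delta_pos":[0,0,0],"yaw":0},
    {"delta_pos":[0,0,3],"yaw":0},
    {"delta_pos":[0,0,5],"yaw":0},
    {"delta_pos":[0,0,5],"yaw":0},
    {"delta_pos":[0,0,5],"yaw":0},
    {"delta_pos":[0,0,4],"yaw":0}
  ],
  "grip": -1
}}

```text
t: 29.28
tcp_pos: [0.488, -0.3626, 0.2326]
tool_rot: [0.048, 0.999, -0.003, 0.014]
force: [0.5, -1.0, -0.4]
finger_gap: 1.002
```

Request:
{"name": "send_rows", "arguments": {
  "commands": [
    {"delta_pos":[0,0,0],"yaw":0},
    {"delta_pos":[0,0,0],"yaw":0},
    {"delta_pos":[0,0,0],"yaw":0}
  ]
}}

```text
t: 29.65
tcp_pos: [0.4886, -0.3631, 0.2348]
tool_rot: [0.048, 0.999, -0.004, 0.016]
force: [0.4, -0.0, 0.4]
finger_gap: 0.999
```

Run:
```python
from h import *
st(); T=wT(); np.save('T19',T); a=snap('wrist','w19'); t=snap('top','t19'); s=snap('side','s19')
print('orange side',orange('pics/s19.png'))
c,n=green('pics/w19.png'); print('green LED now',c,n,wray(T,*c,.043)); c,n=green('pics/w15.png'); print('before',c,wray(np.load('T15.npy'),*c,.043))
# head: light grey blob minus blue mat
h=cv2.cvtColor(a,cv2.COLOR_BGR2HSV); mat=((h[...,0]>100)&(h[...,0]<130)&(h[...,1]>110)).astype(np.uint8); mat[250:]=0
k=max(cv2.findContours(mat,cv2.RETR_EXTERNAL,cv2.CHAIN_APPROX_NONE)[0],key=cv2.contourArea); q=cv2.approxPolyDP(cv2.convexHull(k),8,True).reshape(-1,2)
P=[wray(T,*p,.003) for p in q]; print('mat',P,np.mean(P,0))
reg=np.zeros_like(mat); cv2.fillConvexPoly(reg,cv2.convexHull(k),1)
g=((h[...,2]>110)&(h[...,1]<60)&(reg>0)).astype(np.uint8); g=cv2.morphologyEx(g,cv2.MORPH_OPEN,np.ones((5,5)))
k=max(cv2.findContours(g,cv2.RETR_EXTERNAL,cv2.CHAIN_APPROX_NONE)[0],key=cv2.contourArea); b=cv2.boxPoints(cv2.minAreaRect(k)); print('head',[wray(T,*p,.041).tolist() for p in b],cv2.contourArea(k))
for nm,lo,hi in (('blue',105,130),('yellow',22,32)):
    for f in ('t19','top0'):
        hh=cv2.cvtColor(cv2.imread(f'pics/{f}.png'),cv2.COLOR_BGR2HSV); m=(hh[...,0]>=lo)&(hh[...,0]<=hi)&(hh[...,1]>150)&(hh[...,2]>120); ys,xs=np.where(m[150:200,180:290]); print(nm,f,(xs.mean()+180).round(2),(ys.mean()+150).round(2),len(xs))
```

```text
29.65 [ 0.4886 -0.3631  0.2348] yang 1.475 gap 0.999 F [ 0.4 -0.   0.4]
orange side (np.float64(nan), np.float64(nan), 0)
green LED now [261.04 128.4 ] 25 [ 0.4522 -0.36    0.043 ]
before [277.90909091 148.09090909] [ 0.4506 -0.3285  0.043 ]
mat [array([ 0.3891, -0.2522,  0.003 ]), array([ 0.5747, -0.2706,  0.003 ]), array([ 0.5542, -0.4756,  0.003 ]), array([ 0.3692, -0.4568,  0.003 ])] [ 0.4718 -0.3638  0.003 ]
head [[0.4316, -0.377, 0.041], [0.4353, -0.3384, 0.041], [0.5148, -0.3443, 0.041], [0.5108, -0.3862, 0.041]] 2531.0
blue t19 267.74 169.37 27
blue top0 267.56 169.6 25
yellow t19 198.16 173.41 88
yellow top0 198.11 173.47 91h.py:62: RuntimeWarning: Mean of empty slice.
  m=((h[...,0]>4)&(h[...,0]<16)&(h[...,1]>190)&(h[...,2]>170)); m[:,:240]=0;m[:,310:]=0; ys,xs=np.where(m[140:190]); return xs.mean(),ys.mean()+140,len(xs)
  ret = ret.dtype.type(ret / rcount)
```

The scanner sits on the mat: LED height and both head edges are consistent, and its origin is within about 5 mm of the mat's centre. The side view of the bottle is probably blocked by the arm, so I'll check it from the top camera.

Run:
```python
from h import *
for f in ('t17','t18','t19'):
    t=cv2.imread(f'pics/{f}.png'); h=cv2.cvtColor(t,cv2.COLOR_BGR2HSV); m=((h[...,0]>4)&(h[...,0]<16)&(h[...,1]>170)&(h[...,2]>150)); ys,xs=np.where(m[140:200,200:280]); print(f,len(xs), (xs.mean()+200,ys.mean()+140) if len(xs) else '')
    # yellow neighbour geometry for comparison: cap px vs orange expected
print('pred cap px at place',proj('top',(.588,.077,.098)),proj('top',(.588,.182,.098)))
s=cv2.imread('pics/s19.png'); print(s[150:162:3,266:282:4].tolist())
```

```text
t17 33 (np.float64(232.8181818181818), np.float64(166.72727272727272))
t18 32 (np.float64(232.84375), np.float64(166.59375))
t19 47 (np.float64(232.1063829787234), np.float64(168.04255319148936))
pred cap px at place (np.float64(232.11921578218704), np.float64(171.03017415202802)) (np.float64(196.26998256431176), np.float64(171.02228852764648))
[[[230, 224, 224], [231, 223, 224], [230, 223, 226], [229, 222, 223]], [[231, 224, 224], [127, 167, 237], [72, 144, 241], [201, 207, 231]], [[231, 224, 225], [68, 139, 238], [69, 143, 242], [120, 162, 233]], [[191, 189, 205], [32, 65, 118], [59, 112, 192], [70, 105, 178]]]
```

```bash
python3 -c "
from station import manip
print(manip.sense()['qd'].round(3)); print(manip.sign_off())"
```

```text
[ 0.001 -0.004 -0.008 -0.001 -0.     0.001]
the job is handed in; nothing more can be done
None
```

I did all three parts and handed the job in at about 30 s of the 67 s allowed. The hand-in gives no verdict.

**Bottle:** A firm grip lifted it without turning it. I put it back down, regripped the cap end lightly so it could pivot upright, and let go with it standing. It ended in the middle place, label to the front, at about (0.588, 0.077) against a place centre of (0.587, 0.077).

**Scan:** I took the scanner from the mat, the one farthest to the right. I held its window about 8 cm in front of the label for 2.5 s. Heading, height and sideways position were within about 3 mm and 0.02 rad by my estimate. The bottle did not move.

**Scanner return:** It was released on the mat, with its origin within about 5 mm of the mat's centre.

**Last checks:**
- **Neighbours:** both caps were at the same pixels as at the start.
- **Bottle position:** the three cameras disagree by up to about 12 mm along x (wrist 0.589, side 0.597, top 0.601). All three are within the 22 mm allowed.
- **Orange cap, side view:** my colour test for it failed in the last side picture. The raw pixels still show the cap in its place, brighter than before.
- **Pictures:** I had used all 12 viewings by then, so the scan and the last checks were done by numbers only. I did not check the jar and rack in the final pictures; the arm kept clear of both.

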